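# Put the test lenses back in their case

## Robot

A 6-joint arm with a two-finger parallel gripper is mounted at the origin on the work surface. World frame = base frame: x ahead of the robot, y to its left, z up, the work surface at z = 0. Lengths are in mm, angles in rad, forces in N, time in s.
With the tool pointing down it reaches from about 275 to 1000 mm from the base axis. Payload 8.4 kg.
Tool frame: the origin (TCP) lies midway between the tips of the shut fingers; the grasp point (between the pads) lies 19 mm behind it; z points along the fingers, y is the direction in which the jaws open and shut (so a half turn about z gives the same grasp; the last joint's range is limited). The gripper opens to 85 mm and grips with 20 to 120 N. Pads are 22 mm wide; open, the fingers measure 114 mm over their backs; the gripper's body (76 mm by 85 mm) begins 54 mm behind the grasp point. The pads swing forward as they close: fully open they stand 13 mm farther back than shut.
Start: joints at [-1.309, 0.353, 1.633, -0, 1.155, -0.002], TCP at [162.968, -603.382, 231.281] pointing down, gripper open.
Joint ranges: [-2.63, 2.63], [-0.92, 2.1], [0.06, 2.66], [-1.3, 4.44], [0, 2.69], [-3.02, 3.02]. Speed limits (rad/s): [2.22, 2.22, 2.79, 3.14, 3.14, 3.14].

## Interface

Orientations are given as [roll, pitch, yaw] about the fixed x, y, z axes, in that order (R = Rz(yaw) Ry(pitch) Rx(roll)).
In Python, from rig import r gives the robot as it stands. The module is installed in compiled form; this text tells all that it offers.
- The arm moves only by the tool drive_tool, never from a script. Its argument "moves" is a list of rows, each a list of 3 entries, a list of its own where there are three numbers: the closure, from 0 (fully open) to 1 (shut), then the shift along the tool's x, y, z in cm, then the turn about the tool's z in degrees. In form: [[claw, [dx, dy, dz], roll], ...]. A call has 1 to 12 rows; each row is the pose to reach, as a shift and turn from the pose measured when the call began, along the tool's axes at that moment; what a row does not reach only later rows make up. A row lasts 1/8 s, in which the tool goes at most 62.5 mm and 10.7 degrees, less where a joint would pass 70% of its speed; a pose out of reach is approached as far as the arm can. A call with a gripper value outside its range is refused whole. The fingers move at their own pace and stop on an object; "grip_force" is the grip in N (left out, the last holds). Time passes only in rows, so rows that repeat a pose let the fingers close. It gives the time, the measured TCP pose, the force and the opening at its end, in the units of the state.
- r.sense(): the state, without advancing time (a new reading comes with each control period).
- r.grab_frame(name): name is "side" or "top"; returns a dict with "color" (480x640x3 uint8, red, green, blue), "fx", "fy", "cx", "cy" (pixels), "pose" (4x4, takes a point from camera to world coordinates). Camera axes: x right, y up, looking along -z (the intrinsics and any distortion apply to the point x, -y, -z); pixel columns grow to the right and rows downward; lengths in mm; the calibration is good to about 2 mm. A picture is of the moment at which its call begins. There is no depth.
- r.sign_off(): hands the job in, once; it reports no verdict.
Trained networks look in the newest picture that a camera, given by its name, has taken for a name from the list of things; names that differ only in an ending like _2 or _b are one class to them, and where a whole thing is asked for, a point or a joint stands for the part that bears it (a point fixed in the world has none). Each returns a list of dicts, best first, with "score" (0 to 1); they miss things now and then, are a little off and sometimes report something else, mostly with a low value. They report only what shows in the picture. A call takes as long as a camera call. They do not tell look-alikes from the thing itself.
- r.outline_of(thing, camera): "mask" (480x640 bool, what is visible of it) and "at" ([column, row] in pixels, amid what is visible of it).
- r.spot_point(thing, camera): "at" ([column, row] in pixels: a listed point, or the origin of a listed thing).
The state is a dict: "clock": time; "qpos": joint angles; "qvel": joint speeds; "joint_efforts": joint torques, N m; "eef_pos": TCP position; "tcp_rot": TCP orientation; "contact_force": force on the tool from outside, world axes, zero at the start; "wrist_torque": the same for the moment, N m; "opening": opening from 0.0 (shut) to 1.0 (fully open).
Only numpy, scipy, OpenCV 4.12 (cv2) and the standard library are available. Lean on these libraries where they do the work, as an engineer would, in place of code of your own. Each camera call takes 0.05 s, during which the arm holds its last target.

## Task

The chart test is finished: put the four lenses away, each standing upright on its rear cap in the fitted pocket of the wooden case made for its width (narrowest lens in the narrowest pocket, and so on up to the widest), seated on the pocket's floor. They are glass, so set them down gently without dropping or tipping them. Two of the black barrels are hollow extension tubes, not lenses: leave those standing where they are.

Things in the scene. Friction and masses are not known exactly. Their poses are not given: they have to be found in the camera images.
- lens_28: the narrowest lens: a solid black knurled barrel standing upright on its rear cap, dark domed glass facing up, 28 mm in diameter at its widest and 54 mm tall, about 60 g; round, so yaw does not matter. Origin: centre of its underside, z up along the barrel.
- lens_37: the second narrowest lens: a solid black knurled barrel standing upright on its rear cap, dark domed glass facing up, 37 mm in diameter at its widest and 48 mm tall, about 90 g; round, so yaw does not matter. Origin: centre of its underside, z up along the barrel.
- lens_47: the second widest lens: a solid black knurled barrel standing upright on its rear cap, dark domed glass facing up, 47 mm in diameter at its widest and 66 mm tall, about 170 g; round, so yaw does not matter. Origin: centre of its underside, z up along the barrel.
- lens_58: the widest lens: a solid black knurled barrel standing upright on its rear cap, dark domed glass facing up, 58 mm in diameter at its widest and 58 mm tall, about 240 g; round, so yaw does not matter. Origin: centre of its underside, z up along the barrel.
- nest_28: pale wood block, fixed, 95 mm square, 24 high, with the narrowest round pocket, for lens_28: 40 mm wide, 16 deep, dark floor 8 mm above the origin; the lens then stands 38 mm proud. One of four, in any order, 2 by 2 (102 mm apart) in an open 214 mm wooden case, rim and partitions level with the blocks, 30 mm above the bench. Origin: centre of its underside; x, y along the case's sides.
- nest_37: pale wood block, fixed, 95 mm square, 24 high, with the second narrowest round pocket, for lens_37: 49 mm wide, 16 deep, dark floor 8 mm above the origin; the lens then stands 32 mm proud. One of four, in any order, 2 by 2 (102 mm apart) in an open 214 mm wooden case, rim and partitions level with the blocks, 30 mm above the bench. Origin: centre of its underside; x, y along the case's sides.
- nest_47: pale wood block, fixed, 95 mm square, 24 high, with the second widest round pocket, for lens_47: 59 mm wide, 16 deep, dark floor 8 mm above the origin; the lens then stands 50 mm proud. One of four, in any order, 2 by 2 (102 mm apart) in an open 214 mm wooden case, rim and partitions level with the blocks, 30 mm above the bench. Origin: centre of its underside; x, y along the case's sides.
- nest_58: pale wood block, fixed, 95 mm square, 24 high, with the widest round pocket, for lens_58: 70 mm wide, 16 deep, dark floor 8 mm above the origin; the lens then stands 42 mm proud. One of four, in any order, 2 by 2 (102 mm apart) in an open 214 mm wooden case, rim and partitions level with the blocks, 30 mm above the bench. Origin: centre of its underside; x, y along the case's sides.
- tube_tall: extension tube, a look-alike: black knurled barrel without glass, hollow right through (33 mm bore, the bench shows inside), 47 mm in diameter, 58 mm tall, standing on the bench. Not a lens; stays where it is. Origin: centre of its underside.
- tube_short: extension tube, a look-alike: black knurled barrel without glass, hollow right through (26 mm bore), 37 mm in diameter, 44 mm tall, standing on the bench. Not a lens; stays where it is. Origin: centre of its underside.
Not all that is in view belongs to the job. Leave any pink or purple look-alike of the lens_58 alone.

How it is judged (in metres and radians):
At the end, for the whole second after the job is handed in: Each lens stands (tilt under 7 degrees) released and at rest on the floor of its own pocket: its axis within 10 mm of the pocket's centre and its underside within 4 mm of the pocket's floor. Both extension tubes still stand upright within 25 mm of where they were (horizontal distance between lens_28 and nest_28 below 0.01 m and z of lens_28 in the frame of nest_28 below 0.012 m and angle between each of lens_28, lens_37, lens_47, lens_58, tube_tall, tube_short's own z axis and vertical below 0.12 rad and linear speed of each of lens_28, lens_37, lens_47, lens_58 below 0.02 m/s and contact force between the fingers and lens_28 below 0.05 N and horizontal distance between lens_37 and nest_37 below 0.01 m and z of lens_37 in the frame of nest_37 below 0.012 m and contact force between the fingers and lens_37 below 0.05 N and horizontal distance between lens_47 and nest_47 below 0.01 m and z of lens_47 in the frame of nest_47 below 0.012 m and contact force between the fingers and lens_47 below 0.05 N and horizontal distance between lens_58 and nest_58 below 0.01 m and z of lens_58 in the frame of nest_58 below 0.012 m and contact force between the fingers and lens_58 below 0.05 N and distance of each of tube_tall, tube_short from where it was at the start of the episode below 0.025 m); the robot touches nothing.
It fails at once if a lens is tipped over (angle between any of lens_28, lens_37, lens_47, lens_58's own z axis and vertical above 0.7 rad).
It fails at once if a lens is dropped (falls free from some 20 mm or more, or is flung) ((linear speed of lens_28 above 0.6 m/s and contact force between the fingers and lens_28 below 0.05 N) or (linear speed of lens_37 above 0.6 m/s and contact force between the fingers and lens_37 below 0.05 N) or (linear speed of lens_47 above 0.6 m/s and contact force between the fingers and lens_47 below 0.05 N) or (linear speed of lens_58 above 0.6 m/s and contact force between the fingers and lens_58 below 0.05 N)).
It fails at once if an extension tube is shifted by more than 40 mm, lifted or knocked over (distance of any of tube_tall, tube_short from where it was at the start of the episode above 0.04 m or angle between any of tube_tall, tube_short's own z axis and vertical above 0.7 rad).
It also fails if it takes over 115 s, if anything falls off the work surface, if the arm or the gripper's body presses on something with over 40 N, if the wrist force passes 120 N, or if a joint passes its speed limit or range.

## Working session

There is one attempt and no reset: what is moved stays moved. The work goes in short steps, Python scripts to look and compute and a tool call to move; the robot and the scene stay as the last step left them, time stands still between calls to the robot, and variables do not carry over. Pictures are saved under pics/ and viewed, and the job is handed in when it is done.

Besides the shell and the picture viewer there is one more tool, called after "Call:" as name([rows], argument=value, ...), one row to a line, values as JSON. drive_tool: Moves the arm, as the interface text tells. Its arguments: {"type":"object","properties":{"moves":{"type":"array"},"grip_force":{"type":"number"}},"required":["moves"]}

```bash
mkdir -p pics; python3 - <<'E'
from rig import r
import cv2
print(r.sense())
for n in("top","side"):
    f=r.grab_frame(n)
    cv2.imwrite(f"pics/{n}0.png",f["color"][:,:,::-1])
    print({k:v for k,v in f.items() if k!="color"})
E
```

```text
{'clock': 0.0, 'qpos': array([-1.30942543e+00,  3.53641859e-01,  1.63413758e+00,  3.34619809e-05,
        1.15519053e+00, -2.42285707e-03]), 'qvel': array([ 1.07967079e-03,  3.32545655e-04,  5.45604857e-04, -6.86759600e-05,
       -7.53119661e-04,  1.76373591e-04]), 'joint_efforts': array([-1.68024439e-03, -6.05258274e+01, -3.42071700e+01, -2.37599097e-04,
        9.25282395e-03, -2.36953395e-05]), 'eef_pos': array([ 162.83929571, -602.92236159,  230.56413168]), 'tcp_rot': array([-3.14021542e+00, -3.39317231e-05,  2.63780204e-01]), 'contact_force': array([-0.78922461,  0.39457657,  0.39189985]), 'wrist_torque': array([ 0.02607843, -0.00177036, -0.02090447]), 'opening': 0.9984310864965416}
{'fx': 554.8675743495036, 'fy': 554.8675743495036, 'cx': 319.4245479880105, 'cy': 245.41625697215053, 'pose': array([[-1.16321340e-02,  9.93559861e-01, -1.12709787e-01,
         4.01074817e+02],
       [-9.99897888e-01, -1.06218778e-02,  9.55972709e-03,
         6.23166648e+01],
       [ 8.30097154e-03,  1.12809478e-01,  9.93581962e-01,
         1.39885926e+03],
       [ 0.00000000e+00,  0.00000000e+00,  0.00000000e+00,
         1.00000000e+00]])}
{'fx': 610.9301870687065, 'fy': 610.9301870687065, 'cx': 310.09675752365223, 'cy': 234.9262327198585, 'pose': array([[-8.98957262e-01,  2.74801844e-01, -3.41115504e-01,
         8.71021012e+01],
       [-4.37459044e-01, -5.23249316e-01,  7.31327381e-01,
         1.10468641e+03],
       [ 2.24816584e-02,  8.06656123e-01,  5.90593324e-01,
         8.75222103e+02],
       [ 0.00000000e+00,  0.00000000e+00,  0.00000000e+00,
         1.00000000e+00]])}
```

View pics/top0.png

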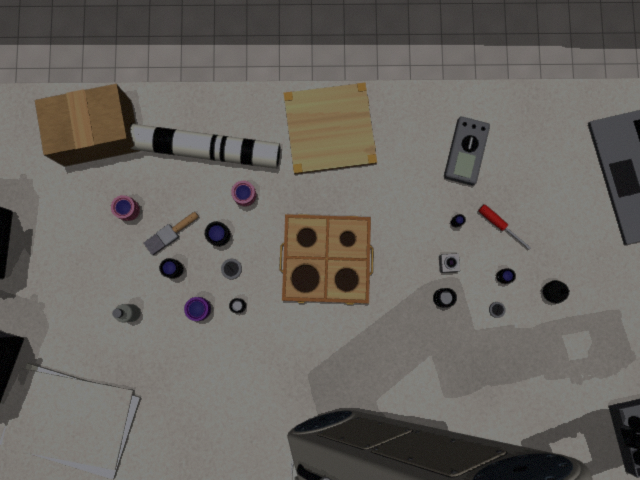

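View pics/side0.png

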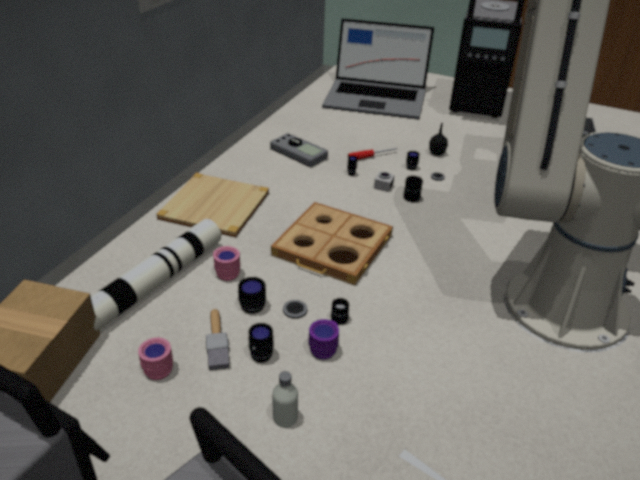

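```bash
cat > h.py <<'E'
import numpy as np, cv2
from rig import r
def p2w(f,uv,z):
    d=np.array([(uv[0]-f["cx"])/f["fx"],-(uv[1]-f["cy"])/f["fy"],-1.0])
    P=f["pose"]; d=P[:3,:3]@d; o=P[:3,3]
    return (o+d*(z-o[2])/d[2])
def w2p(f,p):
    P=f["pose"]; c=P[:3,:3].T@(np.asarray(p,float)-P[:3,3])
    return np.array([f["cx"]-f["fx"]*c[0]/c[2], f["cy"]+f["fy"]*c[1]/c[2]])
E
python3 - <<'E'
from h import *
H={"lens_28":54,"lens_37":48,"lens_47":66,"lens_58":58,"tube_tall":58,"tube_short":44,"nest_28":0,"nest_37":0,"nest_47":0,"nest_58":0}
for cam in("top","side"):
    f=r.grab_frame(cam)
    for n in H:
        print(cam,n)
        for d in r.spot_point(n,cam)[:3]:
            print("   spot",round(d["score"],2),np.round(d["at"]),np.round(p2w(f,d["at"],6 if "nest" in n else 0)[:2]))
        if cam=="top":
          for d in r.outline_of(n,cam)[:4]:
            ys,xs=np.nonzero(d["mask"]); print("   out",round(d["score"],2),np.round(d["at"]),d["mask"].sum(),xs.min(),xs.max(),ys.min(),ys.max())
t=r.grab_frame("top")["color"][:,:,::-1]; s=r.grab_frame("side")["color"][:,:,::-1]
a=cv2.resize(t[180:330,90:390],None,fx=2.6,fy=2.6,interpolation=cv2.INTER_CUBIC)
b=cv2.resize(t[190:330,420:590],None,fx=4,fy=4,interpolation=cv2.INTER_CUBIC)
c=cv2.resize(s[220:430,120:400],None,fx=2.8,fy=2.8,interpolation=cv2.INTER_CUBIC)
d=cv2.resize(s[120:220,320:480],None,fx=5,fy=5,interpolation=cv2.INTER_CUBIC)
for n,i in zip("abcd",(a,b,c,d)): cv2.imwrite(f"pics/c1{n}.png",i)
E
```

```text
top lens_28
   spot 0.94 [202. 308.] [406. 344.]
   spot 0.83 [218. 234.] [591. 306.]
   spot 0.72 [244. 195.] [691. 239.]
   out 0.96 [198. 307.] 503 185 210 297 320
   out 0.94 [169. 266.] 401 159 183 258 278
   out 0.74 [242. 194.] 521 231 256 181 206
   out 0.73 [216. 233.] 494 205 230 222 245
top lens_37
   spot 0.94 [202. 308.] [406. 344.]
   spot 0.83 [218. 234.] [591. 306.]
   spot 0.72 [244. 195.] [691. 239.]
   out 0.96 [198. 307.] 503 185 210 297 320
   out 0.94 [169. 266.] 401 159 183 258 278
   out 0.74 [242. 194.] 521 231 256 181 206
   out 0.73 [216. 233.] 494 205 230 222 245
top lens_47
   spot 0.94 [202. 308.] [406. 344.]
   spot 0.83 [218. 234.] [591. 306.]
   spot 0.72 [244. 195.] [691. 239.]
   out 0.96 [198. 307.] 503 185 210 297 320
   out 0.94 [169. 266.] 401 159 183 258 278
   out 0.74 [242. 194.] 521 231 256 181 206
   out 0.73 [216. 233.] 494 205 230 222 245
top lens_58
   spot 0.94 [202. 308.] [406. 344.]
   spot 0.83 [218. 234.] [591. 306.]
   spot 0.72 [244. 195.] [691. 239.]
   out 0.96 [198. 307.] 503 185 210 297 320
   out 0.94 [169. 266.] 401 159 183 
[... 1972 characters left out ...]
0.84 [228. 274.] [691. 237.]
   spot 0.77 [252. 305.] [592. 301.]
   spot 0.71 [319. 353.] [410. 358.]
side tube_tall
   spot 0.69 [410. 199.] [ 428. -248.]
side tube_short
   spot 0.8 [339. 318.] [414. 252.]
side nest_28
   spot 0.84 [340. 265.] [478. 101.]
   spot 0.8 [304. 247.] [581.  79.]
   spot 0.77 [325. 226.] [572. -20.]
side nest_37
   spot 0.84 [340. 265.] [478. 101.]
   spot 0.8 [304. 247.] [581.  79.]
   spot 0.77 [325. 226.] [572. -20.]
side nest_47
   spot 0.84 [340. 265.] [478. 101.]
   spot 0.8 [304. 247.] [581.  79.]
   spot 0.77 [325. 226.] [572. -20.]
side nest_58
   spot 0.84 [340. 265.] [478. 101.]
   spot 0.8 [304. 247.] [581.  79.]
   spot 0.77 [325. 226.] [572. -20.]
```

View pics/c1a.png

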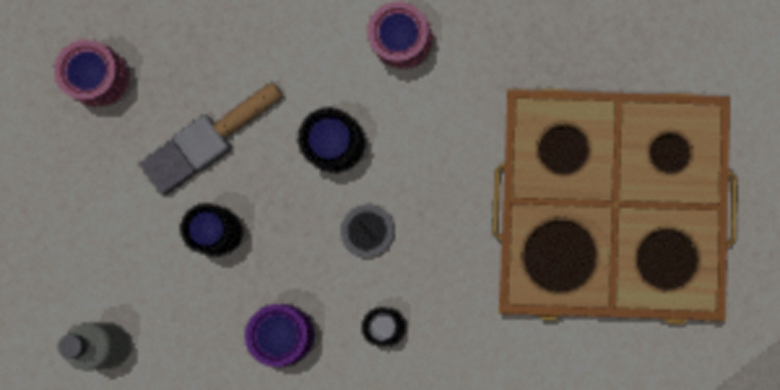

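View pics/c1b.png

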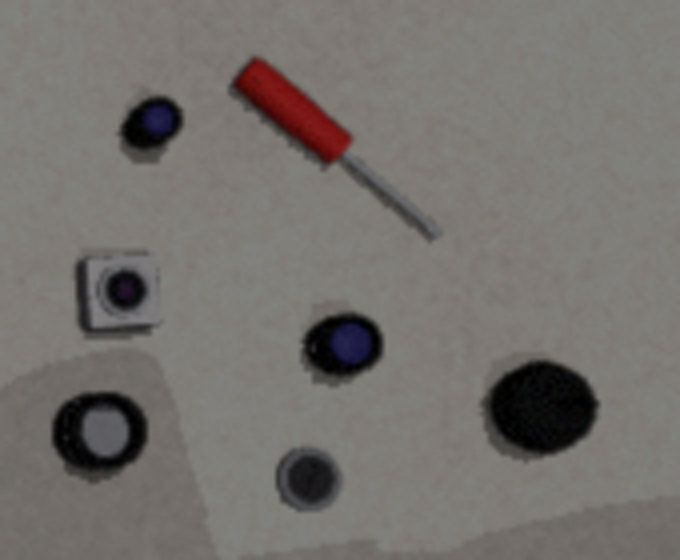

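View pics/c1c.png

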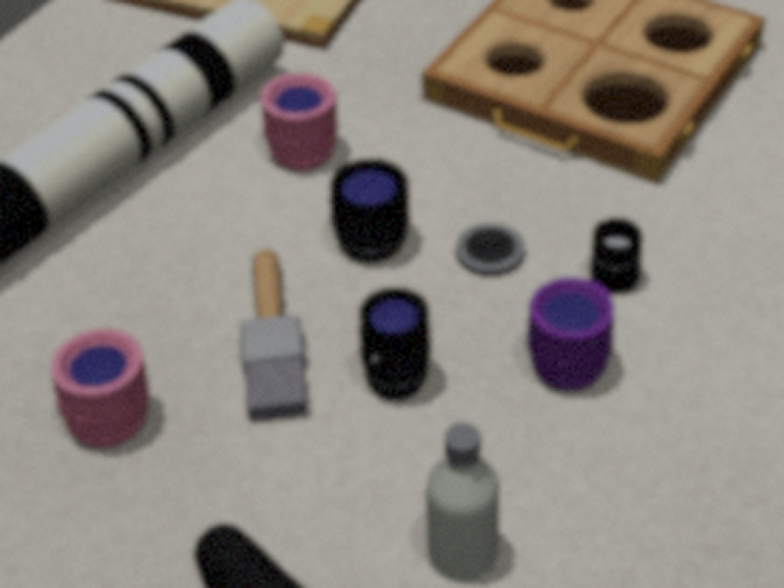

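View pics/c1d.png

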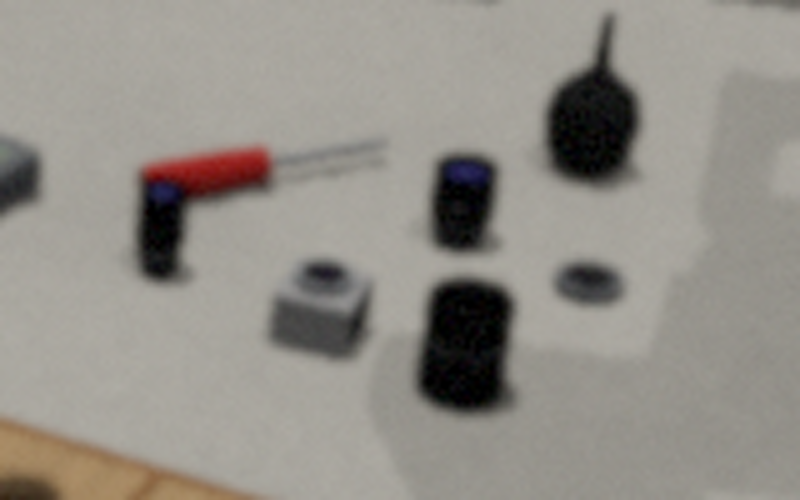

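```bash
cat >> h.py <<'E'
from scipy.optimize import minimize
def hullmask(f,x,y,rad,h,z0=0):
    t=np.linspace(0,2*np.pi,40)
    pts=np.array([w2p(f,(x+rad*np.cos(a),y+rad*np.sin(a),z)) for z in(z0,z0+h) for a in t])
    m=np.zeros((480*4,640*4),np.uint8)
    hp=cv2.convexHull(((pts+0.5)*4*16).round().astype(np.int32))
    cv2.fillPoly(m,[hp],1,shift=4)
    return cv2.resize(m.astype(np.float32),(640,480),interpolation=cv2.INTER_AREA)
def fit(f,x,y,rad,h,z0=0,thr=62):
    R=f["color"][:,:,0].astype(float)
    dark=np.clip((thr+12-R)/24,0,1).astype(np.float32)
    u,v=w2p(f,(x,y,z0+h/2)).astype(int); 
    w=np.zeros((480,640),np.float32); cv2.circle(w,(int(u),int(v)),26,1,-1)
    dark*=w
    def c(p):
        m=hullmask(f,p[0],p[1],rad,h,z0); return np.abs(m-dark).sum()
    s=minimize(c,[x,y],method="Nelder-Mead",options=dict(initial_simplex=[[x,y],[x+10,y],[x,y+10]],xatol=.2,fatol=.1))
    return s.x,s.fun/hullmask(f,*s.x,rad,h,z0).sum()
E
python3 - <<'E'
from h import *
f=r.grab_frame("top"); s=r.grab_frame("side")
L={"lens_58":((217,234),58,58),"lens_47":((172,268),47,66),"lens_28":((458,220),28,54),"lens_37":((506,275),37,48),"tube_tall":((445,298),47,58),"tube_short":((238,306),37,44)}
for n,(uv,d,h) in L.items():
    g=p2w(f,uv,h/2)[:2]
    x,e=fit(f,*g,d/2,h); 
    y,e2=fit(s,*x,d/2,h)
    print(n,np.round(x,1),round(e,2),np.round(y,1),round(e2,2))
# pockets
R=f["color"]
hsv=R[:,:,0].astype(float)
m=(hsv<85).astype(np.uint8); m[:215]=0;m[303:]=0;m[:,:284]=0;m[:,372:]=0
k,lab,st,cen=cv2.connectedComponentsWithStats(m)
P=[]
for i in range(1,k):
    if st[i,4]>60:
        w=p2w(f,cen[i],29)[:2]; P.append(w)
        print(np.round(cen[i],1),st[i],"dia~",round(2*np.sqrt(st[i,4]/np.pi)*1370/555,1),np.round(w,1))
P=np.array(P)
from scipy.spatial.distance import cdist
print(cdist(P,P).round(1))
E
```

```text
lens_58 [587.8 301.6] 0.08 [594.7 296.1] 0.2
lens_47 [503.4 412.8] 0.18 [508.7 409.9] 0.19
lens_28 [ 615.3 -296.3] 0.21 [ 618.8 -300.9] 0.33
lens_37 [ 476.1 -411.1] 0.13 [ 479.8 -415.5] 1.15
tube_tall [ 423.9 -255.9] 0.34 [ 425.8 -259.4] 0.38
tube_short [410.9 252.7] 0.42 [412.3 256.6] 0.48
[306.4 237. ] [297 227  20  20 309] dia~ 49.0 [578.   81.3]
[347.4 238.4] [339 231  17  16 212] dia~ 40.6 [573.3 -20.6]
[304.9 277.9] [290 263  30  30 663] dia~ 71.7 [476.1  85.8]
[346.3 279.3] [335 268  24  24 464] dia~ 60.0 [471.5 -16.2]
[[  0.  102.  102.  144.5]
 [102.    0.  144.1 101.9]
 [102.  144.1   0.  102.2]
 [144.5 101.9 102.2   0. ]]
```

```bash
python3 - <<'E'
from h import *
s=r.grab_frame("side")
for n,p in {"37":(578,81.3),"28":(573.3,-20.6),"58":(476.1,85.8),"47":(471.5,-16.2)}.items(): print(n,w2p(s,(*p,30)).round(1))
c=s["color"][195:285,265:400].copy()
for p,d in {(578,81.3):49,(573.3,-20.6):40,(476.1,85.8):70,(471.5,-16.2):59}.items():
    for a in np.linspace(0,6.28,30):
        q=w2p(s,(p[0]+d/2*np.cos(a),p[1]+d/2*np.sin(a),30))-[265,195]; 
        if a==0: big=None
        c[int(round(q[1])),int(round(q[0]))]=(0,255,0)
cv2.imwrite("pics/p1.png",cv2.resize(c[:,:,::-1],None,fx=5.5,fy=5.5,interpolation=cv2.INTER_NEAREST))
E
```

```text
37 [304.7 239.9]
28 [325.  218.3]
58 [344.3 253.5]
47 [363.1 230.6]
```

View pics/p1.png

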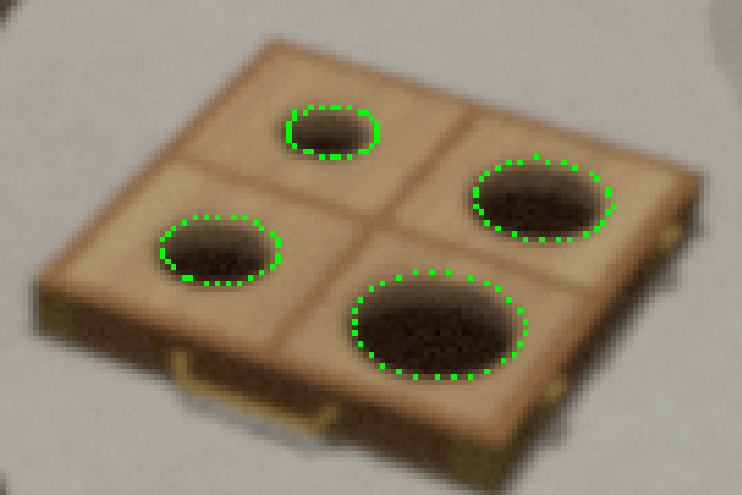

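```bash
cat >> h.py <<'E'
from scipy.spatial.transform import Rotation as Ro
def to(x,y,z):
    s=r.sense(); R=Ro.from_euler("xyz",s["tcp_rot"]).as_matrix()
    print("shift cm",np.round(R.T@(np.array([x,y,z])-s["eef_pos"])/10,2),"tcp",s["eef_pos"].round(1),s["tcp_rot"].round(3),"t",round(s["clock"],2),"F",s["contact_force"].round(1),"op",round(s["opening"],3),"q",s["qpos"].round(2))
E
python3 -c "
from h import *
to(477,-412,230);to(477,-412,110)"
```

```text
shift cm [ 35.31 -10.29   0.13] tcp [ 163.  -603.4  231.3] [-3.142  0.     0.264] t 1.95 F [-0.5 -0.5  1. ] op 0.999 q [-1.31  0.35  1.63 -0.    1.16 -0.  ]
shift cm [ 35.31 -10.29  12.13] tcp [ 163.  -603.4  231.3] [-3.142  0.     0.264] t 1.95 F [-0.5 -0.5  1. ] op 0.999 q [-1.31  0.35  1.63 -0.    1.16 -0.  ]
```

Call:
drive_tool([
  [0, [6, -1.7, 0], 0],
  [0, [12, -3.4, 0], 0],
  [0, [18, -5.1, 0], 0],
  [0, [24, -6.8, 0], 0],
  [0, [30, -8.6, 3], 0],
  [0, [35.3, -10.3, 7], 0],
  [0, [35.3, -10.3, 12], 0],
  [0, [35.3, -10.3, 12], 0],
])

```text
clock: 2.95
eef_pos: [475.2, -409.0, 107.3]
tcp_rot: [-3.135, 0.005, 0.266]
contact_force: [0.1, -0.3, 0.5]
opening: 1.002
```

```bash
python3 - <<'E'
from h import *
to(477,-412,22)
t=r.grab_frame("top")["color"][:,:,::-1]; s=r.grab_frame("side")["color"][:,:,::-1]
a=cv2.resize(t[210:350,430:590],None,fx=3,fy=3); b=cv2.resize(s[100:240,330:490],None,fx=3,fy=3)
cv2.imwrite("pics/d1.png",np.vstack([np.hstack([a,b])])[:, :800] if 0 else cv2.resize(np.hstack([a,b]),(800,350)))
E
```

```text
shift cm [0.14 0.4  8.52] tcp [ 475.2 -409.   107.3] [-3.135  0.005  0.266] t 2.95 F [ 0.1 -0.3  0.5] op 1.002 q [-0.71  0.5   1.72  0.    0.93  0.59]
```

View pics/d1.png

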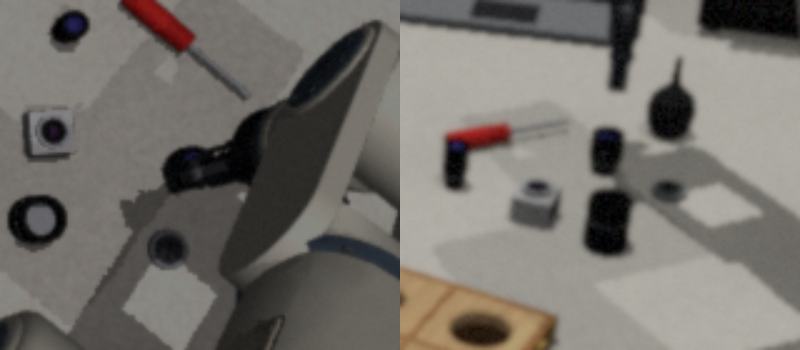

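```bash
python3 - <<'E'
from h import *
T=r.grab_frame("top");S=r.grab_frame("side")
s0=r.sense();R=Ro.from_euler("xyz",s0["tcp_rot"]).as_matrix();p=s0["eef_pos"]
out=[]
for f,(u0,v0,w,h) in((T,(440,200,120,130)),(S,(350,90,120,130))):
    im=cv2.resize(f["color"][v0:v0+h,u0:u0+w,::-1],None,fx=3.3,fy=3.3,interpolation=cv2.INTER_CUBIC)
    im=np.clip(im.astype(float)*1.8,0,255).astype(np.uint8)
    for q,c in((p,(0,255,0)),(p+R@[0,42,-13],(0,0,255)),(p+R@[0,-42,-13],(255,0,0)),((477,-412,48),(0,255,255))):
        a=(w2p(f,q)-[u0,v0]+.5)*3.3; cv2.circle(im,(int(a[0]),int(a[1])),3,c,-1)
    out.append(im)
cv2.imwrite("pics/d2.png",np.hstack(out))
E
```

```text
(no output)
```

View pics/d2.png

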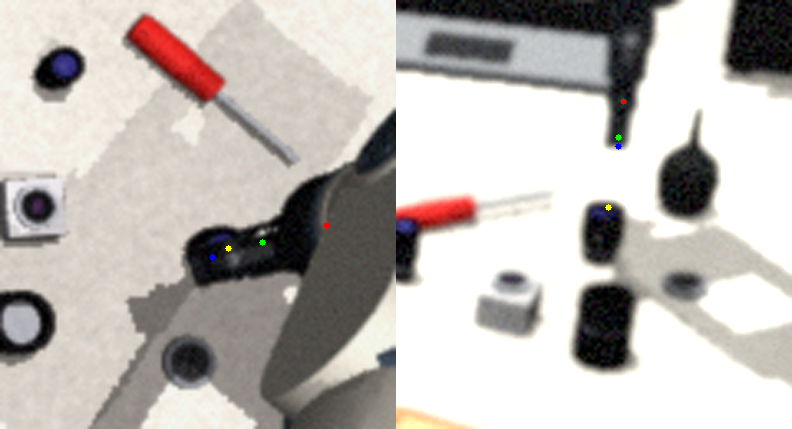

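Call:
drive_tool([
  [0, [0.15, 0.4, 3], 0],
  [0, [0.15, 0.4, 6], 0],
  [0, [0.15, 0.4, 8.3], 0],
  [0, [0.15, 0.4, 9], 0],
  [0.2, [0.15, 0.4, 9], 0],
  [0.35, [0.15, 0.4, 9], 0],
  [0.6, [0.15, 0.4, 9], 0],
  [0.8, [0.15, 0.4, 9], 0],
  [0.9, [0.15, 0.4, 9], 0],
  [0.9, [0.15, 0.4, 9], 0],
  [0.9, [0.15, 0.4, 9], 0],
], grip_force=35)

```text
clock: 4.53
eef_pos: [480.5, -417.5, 25.0]
tcp_rot: [3.138, -0.002, 0.263]
contact_force: [-1.5, 1.5, 6.7]
opening: 0.42
```

```bash
python3 - <<'E'
from h import *
r.grab_frame("top"); S=r.grab_frame("side")
to(477,-412,17)
im=cv2.resize(S["color"][100:220,350:470,::-1],None,fx=5,fy=5,interpolation=cv2.INTER_CUBIC)
cv2.imwrite("pics/d3.png",np.clip(im.astype(float)*1.8,0,255).astype(np.uint8))
E
```

```text
shift cm [-0.2  -0.63  0.79] tcp [ 480.5 -417.5   25. ] [ 3.138e+00 -2.000e-03  2.630e-01] t 4.62 F [-1.6  1.4  6.7] op 0.42 q [-0.72  0.61  1.74 -0.    0.78  0.59]
```

View pics/d3.png

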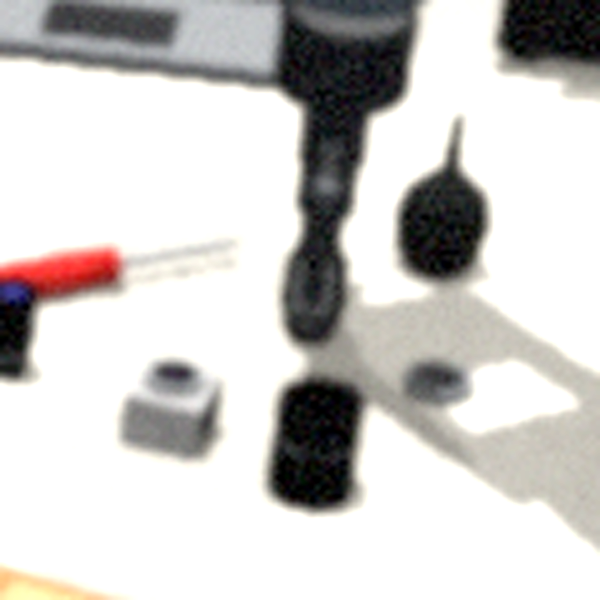

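Call:
drive_tool([
  [0.9, [0, 0, -2], 0],
  [0.9, [0, 0, -6], 0],
  [0.9, [1.5, -3, -10], 0],
  [0.9, [4, -8, -11], 0],
  [0.9, [6.5, -13, -11], 0],
  [0.9, [9, -18, -11], 0],
  [0.9, [11.5, -23, -11], 0],
  [0.9, [14, -28, -11], 0],
  [0.9, [16.5, -33, -11], 0],
  [0.9, [19, -38, -11], 0],
  [0.9, [21, -42, -11], 0],
  [0.9, [22.6, -45.6, -11], 0],
])

```text
clock: 6.12
eef_pos: [580.6, 83.9, 135.3]
tcp_rot: [3.137, -0.004, 0.264]
contact_force: [-0.2, -0.9, -1.3]
opening: 0.418
```

```bash
cat >> h.py <<'E'
def look(name,boxes,marks=(),k=3.3):
    out=[]
    for cam,(u0,v0,w,h) in boxes.items():
        f=r.grab_frame(cam)
        im=cv2.resize(f["color"][v0:v0+h,u0:u0+w,::-1],None,fx=k,fy=k,interpolation=cv2.INTER_CUBIC)
        im=np.clip(im.astype(float)*1.7,0,255).astype(np.uint8)
        for q,c in marks:
            a=(w2p(f,q)-[u0,v0]+.5)*k; cv2.circle(im,(int(a[0]),int(a[1])),2,c,-1)
        out.append(im)
    cv2.imwrite("pics/"+name+".png",np.hstack(out))
def circ(x,y,z,rad,c=(0,255,0)):
    return [((x+rad*np.cos(a),y+rad*np.sin(a),z),c) for a in np.linspace(0,6.28,24)]
E
python3 - <<'E'
from h import *
s=r.sense();print(s["eef_pos"])
look("e1",{"top":(270,190,120,130),"side":(240,150,120,130)})
to(580,82.5,39)
p=r.sense()["eef_pos"];look("e2",{"top":(270,190,120,130),"side":(240,150,120,130)},circ(p[0]-2,p[1],p[2]-25,18.5)+circ(p[0]-2,p[1],p[2]+23,18.5))
E
```

```text
[580.55023532  83.85953677 135.34851098]
shift cm [-0.21  0.22  9.63] tcp [580.9  85.4 135.3] [ 3.138 -0.005  0.266] t 6.22 F [ 0.6 -0.4 -0.6] op 0.422 q [ 0.14  0.4   1.8  -0.    0.93  1.45]
```

View pics/e2.png

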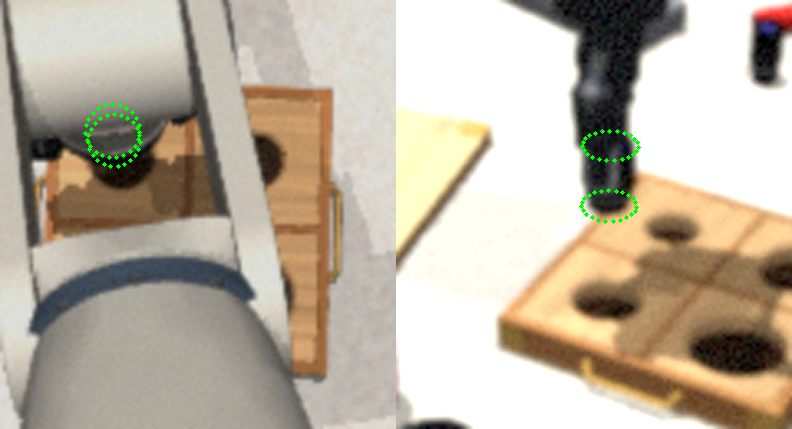

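Call:
drive_tool([
  [0.9, [-0.2, 0.3, 2], 0],
  [0.9, [-0.2, 0.3, 4.5], 0],
  [0.9, [-0.2, 0.3, 6.5], 0],
  [0.9, [-0.2, 0.3, 7], 0],
  [0.9, [-0.2, 0.3, 7], 0],
])

```text
clock: 6.95
eef_pos: [579.3, 78.1, 65.3]
tcp_rot: [3.137, -0.003, 0.264]
contact_force: [0.7, 0.3, -0.4]
opening: 0.425
```

```bash
python3 - <<'E'
from h import *
look("e3",{"side":(240,170,130,110)},circ(578,82,30,24.5),k=6)
to(580,82.5,39)
E
```

```text
shift cm [ 0.13 -0.41  2.66] tcp [579.7  78.3  65.6] [ 3.137 -0.004  0.264] t 7.0 F [ 0.9 -0.  -1.4] op 0.416 q [ 0.13  0.49  1.85 -0.01  0.8   1.44]
```

View pics/e3.png

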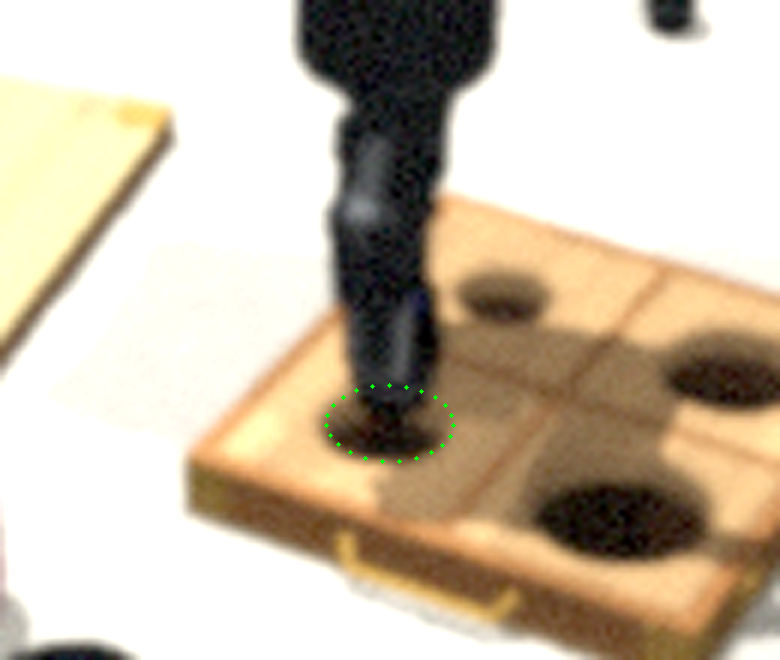

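Call:
drive_tool([
  [0.9, [0.1, -0.4, 0], 0],
  [0.9, [0.1, -0.4, 0.7], 0],
  [0.9, [0.1, -0.4, 1.4], 0],
  [0.9, [0.1, -0.4, 1.9], 0],
  [0.9, [0.1, -0.4, 2.0], 0],
  [0.9, [0.1, -0.4, 2.0], 0],
])

```text
clock: 7.75
eef_pos: [579.7, 82.3, 45.5]
tcp_rot: [3.137, -0.004, 0.264]
contact_force: [0.1, 0.1, -1.1]
opening: 0.422
```

```bash
python3 - <<'E'
from h import *
look("e4",{"side":(240,170,130,110)},circ(578,82,30,24.5),k=6)
to(580,82.5,39)
E
```

```text
shift cm [ 0.02 -0.01  0.66] tcp [579.8  82.3  45.6] [ 3.137 -0.004  0.264] t 7.8 F [-0.2  0.3 -0.8] op 0.417 q [ 0.14  0.52  1.85 -0.01  0.76  1.45]
```

View pics/e4.png

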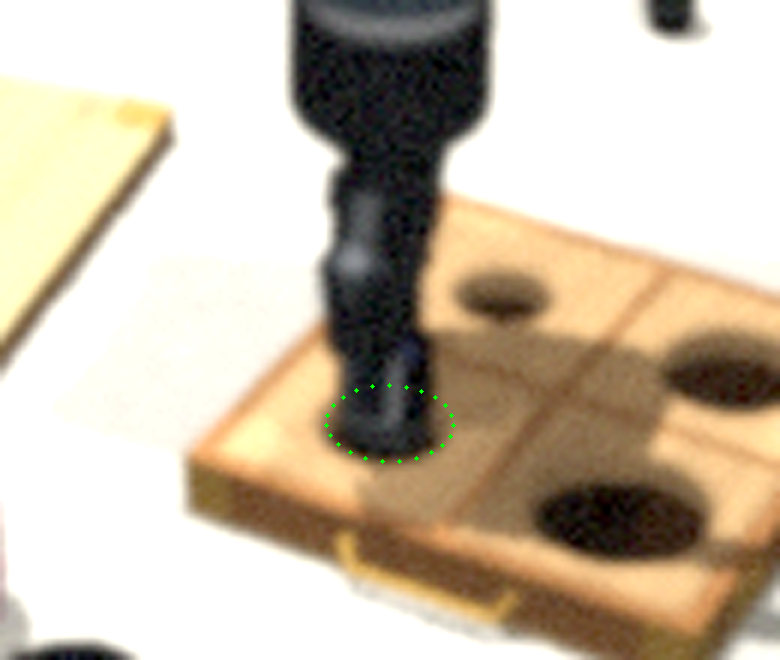

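Call:
drive_tool([
  [0.9, [0, 0, 0.3], 0],
  [0.9, [0, 0, 0.5], 0],
  [0.9, [0, 0, 0.6], 0],
  [0.9, [0, 0, 0.6], 0],
])

```text
clock: 8.3
eef_pos: [579.8, 82.3, 39.5]
tcp_rot: [3.137, -0.004, 0.264]
contact_force: [-0.3, 0.6, -0.8]
opening: 0.417
```

Call:
drive_tool([
  [0.9, [0, 0, 0.1], 0],
  [0.9, [0, 0, 0.2], 0],
  [0.9, [0, 0, 0.2], 0],
])

```text
clock: 8.68
eef_pos: [580.1, 82.4, 38.9]
tcp_rot: [3.137, -0.005, 0.264]
contact_force: [-5.1, -0.3, 14.3]
opening: 0.422
```

Call:
drive_tool([
  [0.5, [0, 0, -0.05], 0],
  [0.4, [0, 0, -0.05], 0],
  [0.2, [0, 0, -0.05], 0],
  [0.2, [0, 0, -0.05], 0],
  [0.2, [0, 0, -2], 0],
  [0.2, [0, 0, -6], 0],
  [0.2, [0, 0, -11], 0],
  [0, [0, 0, -13], 0],
  [0, [0, 0, -13], 0],
])

```text
clock: 9.8
eef_pos: [580.7, 83.0, 171.9]
tcp_rot: [3.137, -0.01, 0.264]
contact_force: [-0.3, 0.5, -0.1]
opening: 1.0
```

```bash
python3 - <<'E'
from h import *
look("e5",{"side":(240,170,130,110)},circ(578,82,62,18.5),k=6)
to(616,-298,170);to(616,-298,20)
E
```

```text
shift cm [-6.44 37.71  0.16] tcp [579.7  82.9 170.2] [ 3.137 -0.007  0.264] t 9.85 F [-0.9 -0.3 -0.5] op 1.001 q [ 0.14  0.35  1.78 -0.    1.    1.45]
shift cm [-6.55 37.64 15.16] tcp [579.7  82.9 170.2] [ 3.137 -0.007  0.264] t 9.85 F [-0.9 -0.3 -0.5] op 1.001 q [ 0.14  0.35  1.78 -0.    1.    1.45]
```

View pics/e5.png

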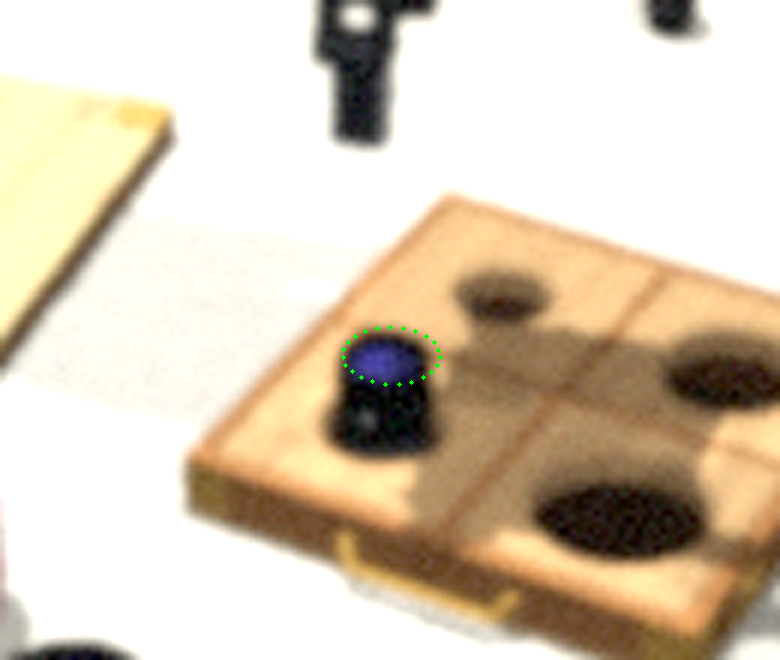

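Call:
drive_tool([
  [0.2, [-0.7, 4, 0], 0],
  [0.4, [-1.5, 9, 0], 0],
  [0.4, [-2.4, 14, 0], 0],
  [0.4, [-3.3, 19, 0], 0],
  [0.4, [-4.2, 24, 0], 0],
  [0.4, [-5, 29, 0], 0],
  [0.4, [-5.8, 34, 0], 0],
  [0.4, [-6.4, 37.6, 3], 0],
  [0.4, [-6.5, 37.7, 6], 0],
  [0.4, [-6.5, 37.7, 7], 0],
  [0.4, [-6.5, 37.7, 7], 0],
])

```text
clock: 11.22
eef_pos: [615.3, -297.5, 100.5]
tcp_rot: [3.138, -0.005, 0.264]
contact_force: [1.3, -0.2, 0.6]
opening: 0.602
```

```bash
python3 - <<'E'
from h import *
look("g1",{"top":(400,170,120,120),"side":(300,100,110,120)},[((616,-298,54),(0,255,255))]+circ(616,-298,0,14))
to(616,-298,22)
E
```

```text
shift cm [-0.12 -0.05  8.04] tcp [ 616.6 -297.9  102.4] [ 3.136 -0.008  0.265] t 11.32 F [ 0.6 -0.9  0.7] op 0.603 q [-0.45  0.57  1.6   0.    0.96  0.85]
```

View pics/g1.png

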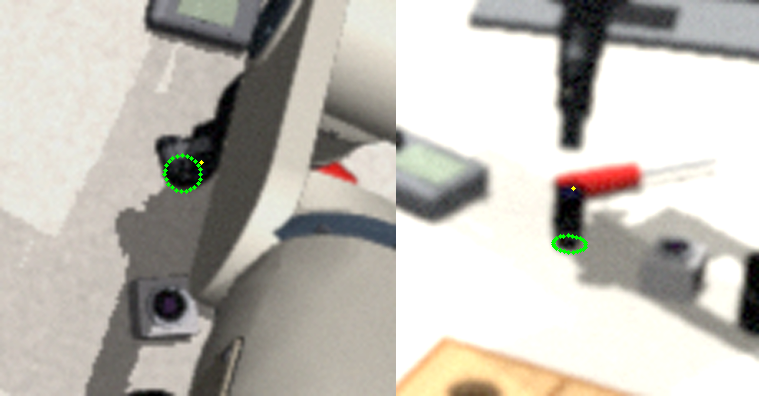

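Call:
drive_tool([
  [0.4, [0, 0, 3], 0],
  [0.4, [0, 0, 6], 0],
  [0.4, [0, 0, 7.5], 0],
  [0.4, [0, 0, 8], 0],
  [0.4, [0, 0, 8], 0],
  [0.5, [0, 0, 8], 0],
  [0.6, [0, 0, 8], 0],
  [0.75, [0, 0, 8], 0],
  [0.9, [0, 0, 8], 0],
  [1, [0, 0, 8], 0],
  [1, [0, 0, 8], 0],
])

```text
clock: 12.7
eef_pos: [617.6, -298.3, 23.2]
tcp_rot: [3.136, -0.008, 0.265]
contact_force: [-1.9, 0.7, 5.8]
opening: 0.316
```

```bash
python3 - <<'E'
from h import *
look("g2",{"top":(400,170,120,120),"side":(300,100,110,120)},circ(616,-298,0,14))
to(574.5,-20,40)
E
```

```text
shift cm [  3.14 -27.98  -1.82] tcp [ 617.6 -298.3   23.2] [ 3.136 -0.008  0.265] t 12.8 F [-0.6  0.9  7.1] op 0.32 q [-0.45  0.67  1.63  0.    0.83  0.85]
```

View pics/g2.png

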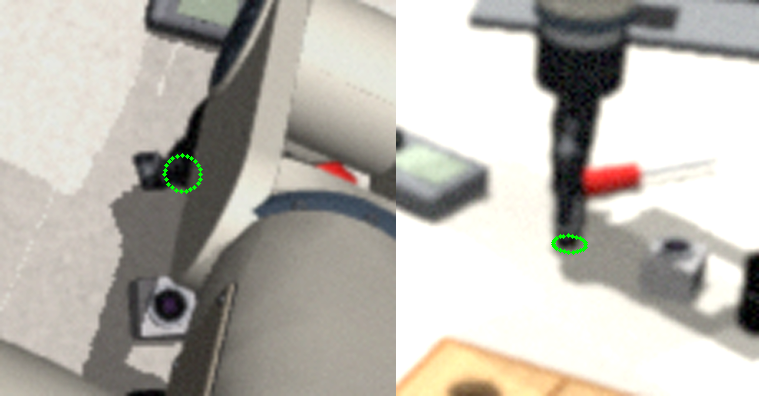

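Call:
drive_tool([
  [1, [0, 0, -2], 0],
  [1, [0, 0, -6], 0],
  [1, [0.3, -2.5, -9], 0],
  [1, [0.8, -7, -9.5], 0],
  [1, [1.3, -12, -9.5], 0],
  [1, [1.9, -17, -9.5], 0],
  [1, [2.4, -22, -9.5], 0],
  [1, [2.9, -26, -9.5], 0],
  [1, [3.2, -28, -9.5], 0],
  [1, [3.2, -28, -9.5], 0],
  [1, [3.2, -28, -9.5], 0],
])

```text
clock: 14.18
eef_pos: [574.8, -20.2, 117.2]
tcp_rot: [3.135, -0.009, 0.265]
contact_force: [0.7, 0.3, -1.3]
opening: 0.32
```

```bash
python3 - <<'E'
from h import *
p=r.sense()["eef_pos"]
look("g3",{"side":(270,150,130,110)},circ(573.5,-20,30,20)+circ(p[0]-1.4,p[1],p[2]-23,14),k=6)
to(575,-19.5,60)
E
```

```text
shift cm [ 0.   -0.12  5.71] tcp [574.7 -20.4 117.1] [ 3.135 -0.009  0.264] t 14.22 F [ 1.   0.1 -1.2] op 0.317 q [-0.04  0.41  1.85 -0.    0.88  1.27]
```

View pics/g3.png

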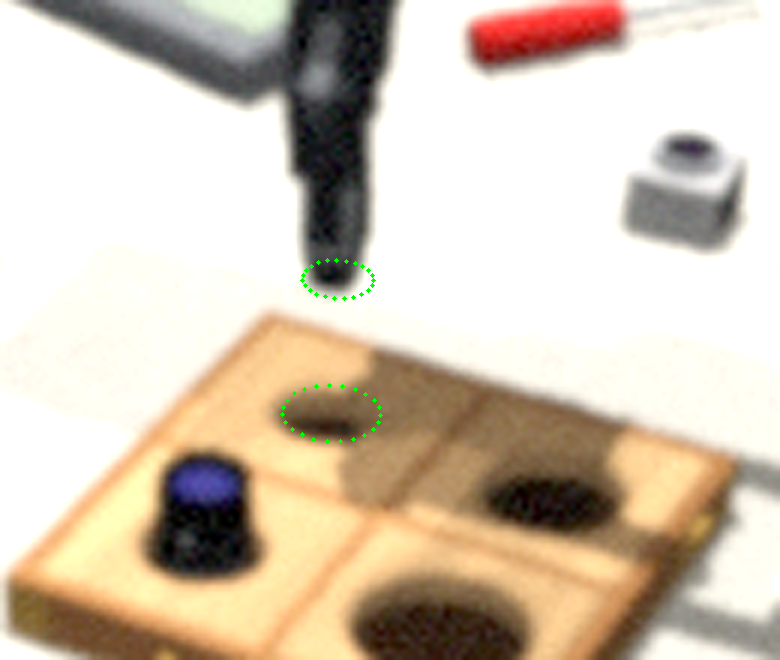

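Call:
drive_tool([
  [1, [0, -0.1, 2], 0],
  [1, [0, -0.1, 4], 0],
  [1, [0, -0.1, 5.5], 0],
  [1, [0, -0.1, 6.5], 0],
  [1, [0, -0.1, 7], 0],
  [1, [0, -0.1, 7.3], 0],
  [1, [0, -0.1, 7.3], 0],
])

```text
clock: 15.1
eef_pos: [575.3, -19.7, 44.2]
tcp_rot: [3.135, -0.009, 0.264]
contact_force: [0.1, -0.4, -0.8]
opening: 0.316
```

```bash
python3 - <<'E'
from h import *
look("g4",{"side":(270,150,130,110)},circ(573.5,-20,30,20),k=6)
to(575,-19.5,37.2)
E
```

```text
shift cm [-0.04 -0.04  0.72] tcp [575.4 -19.7  44.4] [ 3.135 -0.009  0.264] t 15.15 F [ 0.2 -0.1 -0.4] op 0.315 q [-0.03  0.51  1.88 -0.01  0.74  1.28]
```

View pics/g4.png

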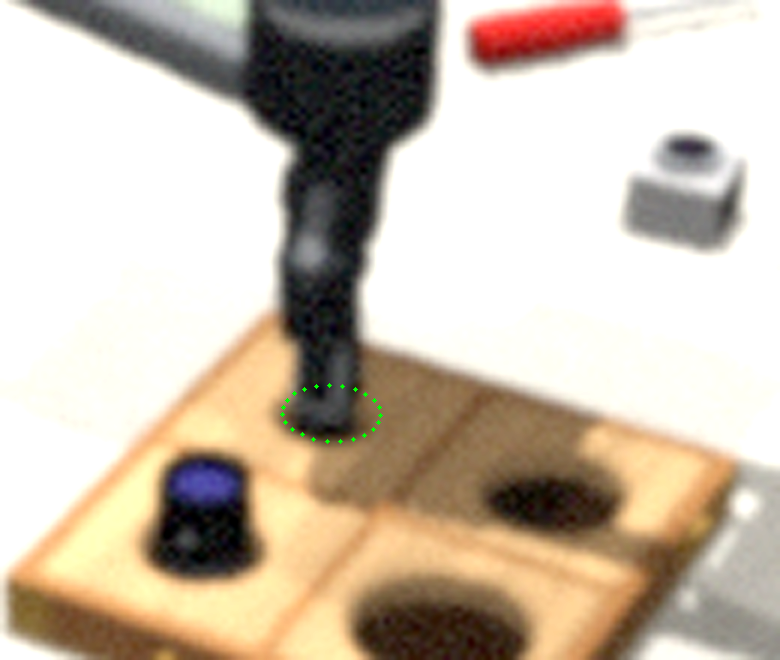

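Call:
drive_tool([
  [1, [0, 0, 0.3], 0],
  [1, [0, 0, 0.5], 0],
  [1, [0, 0, 0.6], 0],
  [1, [0, 0, 0.65], 0],
  [1, [0, 0, 0.65], 0],
])

```text
clock: 15.78
eef_pos: [575.5, -19.7, 37.8]
tcp_rot: [3.135, -0.009, 0.264]
contact_force: [-0.2, -0.1, -0.7]
opening: 0.318
```

Call:
drive_tool([
  [1, [0, 0, 0.08], 0],
  [1, [0, 0, 0.16], 0],
  [1, [0, 0, 0.16], 0],
])

```text
clock: 16.15
eef_pos: [575.7, -19.7, 37.2]
tcp_rot: [3.135, -0.01, 0.264]
contact_force: [-3.5, 0.3, 9.3]
opening: 0.31
```

Call:
drive_tool([
  [0.65, [0, 0, -0.05], 0],
  [0.6, [0, 0, -0.05], 0],
  [0.5, [0, 0, -0.05], 0],
  [0.4, [0, 0, -0.05], 0],
  [0.4, [0, 0, -2], 0],
  [0.4, [0, 0, -6], 0],
  [0.4, [0, 0, -10], 0],
  [0, [0, 0, -13], 0],
  [0, [0, 0, -13], 0],
])

```text
clock: 17.27
eef_pos: [576.2, -19.3, 171.0]
tcp_rot: [3.133, -0.015, 0.264]
contact_force: [-0.3, 0.4, -0.4]
opening: 0.984
```

```bash
python3 - <<'E'
from h import *
look("g5",{"side":(270,150,130,110)},circ(574,-19.5,68,14),k=6)
f=r.grab_frame("top")
for n,p,d,h in(("58",(589,301),58,58),("47",(505,412),47,66)): print(n,fit(f,*p,d/2,h))
to(589,301,170);to(589,301,20)
E
```

```text
58 (array([587.72759938, 301.6180197 ]), np.float64(0.07972492779282263))
47 (array([503.29410553, 412.8142662 ]), np.float64(0.1909469866274262))
shift cm [  9.79 -30.52  -0.33] tcp [574.2 -19.2 167.8] [ 3.135 -0.01   0.264] t 17.38 F [ 0.2 -0.2 -0.8] op 0.997 q [-0.03  0.34  1.81 -0.    0.98  1.27]
shift cm [  9.63 -30.63  14.67] tcp [574.2 -19.2 167.8] [ 3.135 -0.01   0.264] t 17.38 F [ 0.2 -0.2 -0.8] op 0.997 q [-0.03  0.34  1.81 -0.    0.98  1.27]
```

View pics/g5.png

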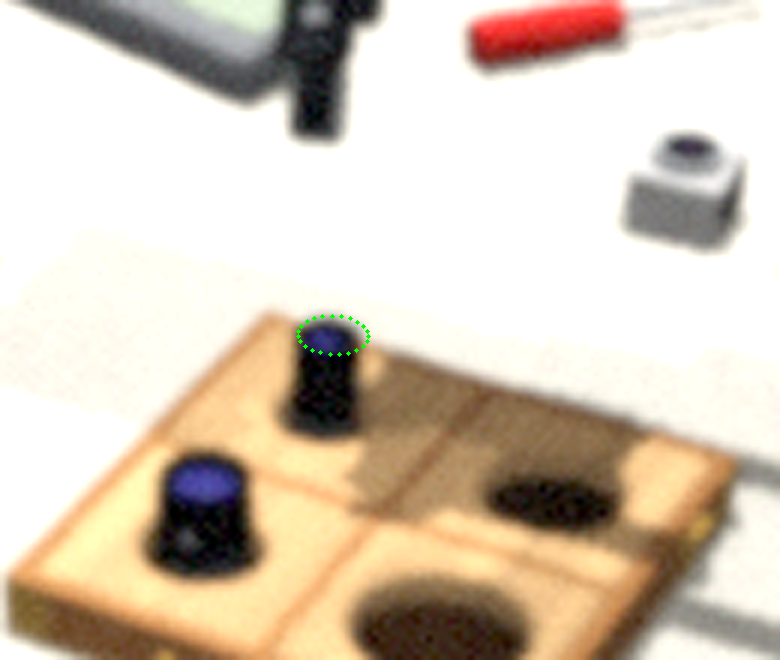

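Call:
drive_tool([
  [0, [1.5, -4.5, 0], 0],
  [0, [3, -9.5, 0], 0],
  [0, [4.6, -14.5, 0], 0],
  [0, [6.2, -19.5, 0], 0],
  [0, [7.8, -24.5, 0], 0],
  [0, [9, -28.5, 2], 0],
  [0, [9.7, -30.5, 4.5], 0],
  [0, [9.7, -30.5, 6], 0],
  [0, [9.7, -30.5, 6], 0],
  [0, [9.7, -30.5, 6], 0],
])

```text
clock: 18.62
eef_pos: [589.3, 299.4, 107.2]
tcp_rot: [3.135, -0.011, 0.263]
contact_force: [-0.0, -0.5, 0.3]
opening: 1.002
```

```bash
python3 - <<'E'
from h import *
look("k1",{"top":(160,180,120,120),"side":(190,210,110,120)},circ(589,301,58,29)+circ(589,301,0,29,(0,0,255)))
to(589,300.5,16)
E
```

```text
shift cm [-0.15 -0.16  9.17] tcp [589.7 299.7 107.7] [ 3.135 -0.012  0.263] t 18.73 F [-0.6  0.5  0.3] op 1.001 q [ 0.47  0.53  1.65 -0.01  0.95  1.79]
```

View pics/k1.png

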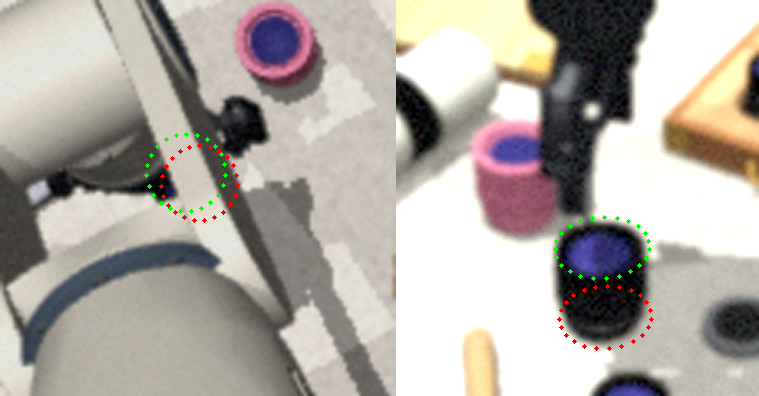

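Call:
drive_tool([
  [0, [-0.05, -0.1, 2], 0],
  [0, [-0.05, -0.1, 4.5], 0],
  [0, [-0.05, -0.1, 7], 0],
  [0, [-0.05, -0.1, 8.4], 0],
  [0, [-0.05, -0.1, 8.8], 0],
  [0.1, [-0.05, -0.1, 8.8], 0],
  [0.2, [-0.05, -0.1, 8.8], 0],
  [0.3, [-0.05, -0.1, 8.8], 0],
  [0.5, [-0.05, -0.1, 8.8], 0],
  [0.7, [-0.05, -0.1, 8.8], 0],
  [0.7, [-0.05, -0.1, 8.8], 0],
], grip_force=40)

```text
clock: 20.1
eef_pos: [590.6, 300.8, 20.9]
tcp_rot: [3.136, -0.013, 0.263]
contact_force: [-0.7, 1.0, 5.9]
opening: 0.67
```

```bash
python3 - <<'E'
from h import *
look("k2",{"top":(160,180,120,120),"side":(190,210,110,120)})
to(476.1,85.8,130)
E
```

```text
shift cm [-16.5   17.84 -11.03] tcp [590.6 300.7  20.8] [ 3.136 -0.013  0.263] t 20.2 F [-0.8  0.8  5.5] op 0.668 q [ 0.47  0.65  1.69 -0.01  0.8   1.79]
```

View pics/k2.png

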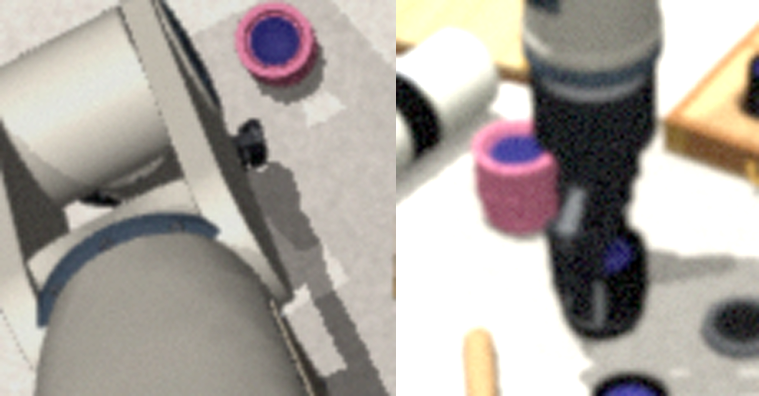

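Call:
drive_tool([
  [0.7, [0, 0, -2], 0],
  [0.7, [0, 0, -5.5], 0],
  [0.7, [-0.5, 0.5, -9], 0],
  [0.7, [-3, 3.2, -10], 0],
  [0.7, [-6, 6.5, -10], 0],
  [0.7, [-9, 9.8, -10], 0],
  [0.7, [-12, 13.1, -10], 0],
  [0.7, [-14.8, 16.1, -10], 0],
  [0.7, [-16.3, 17.8, -10], 0],
  [0.7, [-16.3, 17.8, -10], 0],
  [0.7, [-16.3, 17.8, -10], 0],
])

```text
clock: 21.58
eef_pos: [479.3, 87.4, 120.3]
tcp_rot: [3.136, -0.015, 0.263]
contact_force: [0.6, -0.3, -1.9]
opening: 0.666
```

```bash
python3 - <<'E'
from h import *
p=r.sense()["eef_pos"]
look("k3",{"side":(280,170,130,110)},circ(476.5,86.5,30,35)+circ(p[0]-1.4,p[1],p[2]-21,29),k=6)
to(478,87,60)
E
```

```text
shift cm [-0.22 -0.01  6.01] tcp [479.2  87.6 120.1] [ 3.136 -0.015  0.263] t 21.62 F [ 0.6 -0.8 -1.2] op 0.671 q [ 0.18  0.28  2.03 -0.01  0.81  1.49]
```

View pics/k3.png

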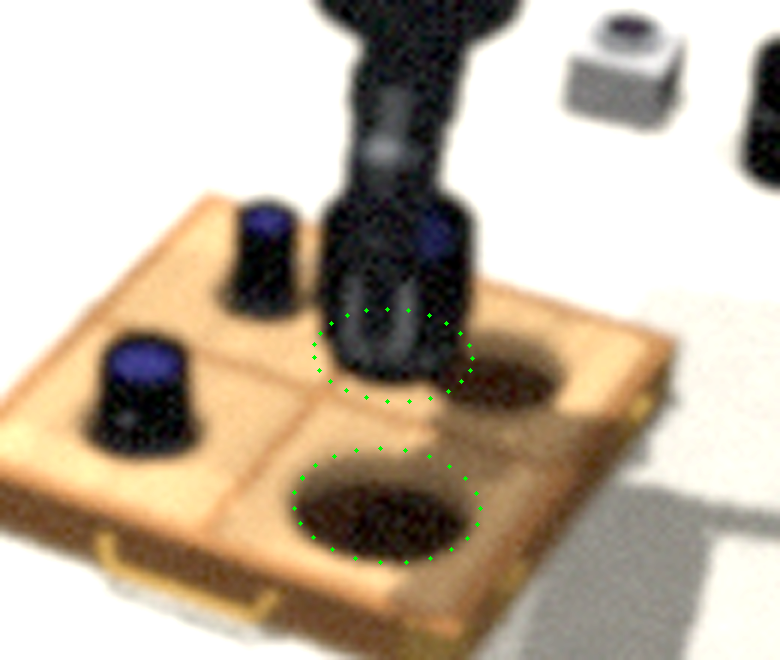

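Call:
drive_tool([
  [0.7, [-0.15, 0, 2], 0],
  [0.7, [-0.2, 0, 4], 0],
  [0.7, [-0.2, 0, 5.7], 0],
  [0.7, [-0.2, 0, 6.8], 0],
  [0.7, [-0.2, 0, 7.5], 0],
  [0.7, [-0.2, 0, 7.8], 0],
  [0.7, [-0.2, 0, 7.8], 0],
])

```text
clock: 22.5
eef_pos: [478.7, 87.0, 42.3]
tcp_rot: [3.136, -0.015, 0.263]
contact_force: [0.6, -0.0, -2.6]
opening: 0.665
```

```bash
python3 - <<'E'
from h import *
look("k4",{"side":(280,170,130,110)},circ(476.5,86.5,30,35),k=6)
to(478,87,34.8)
E
```

```text
shift cm [-0.08 -0.03  0.76] tcp [478.7  87.   42.4] [ 3.136 -0.015  0.263] t 22.55 F [ 0.4 -0.7 -0.9] op 0.667 q [ 0.18  0.41  2.08 -0.01  0.63  1.49]
```

View pics/k4.png

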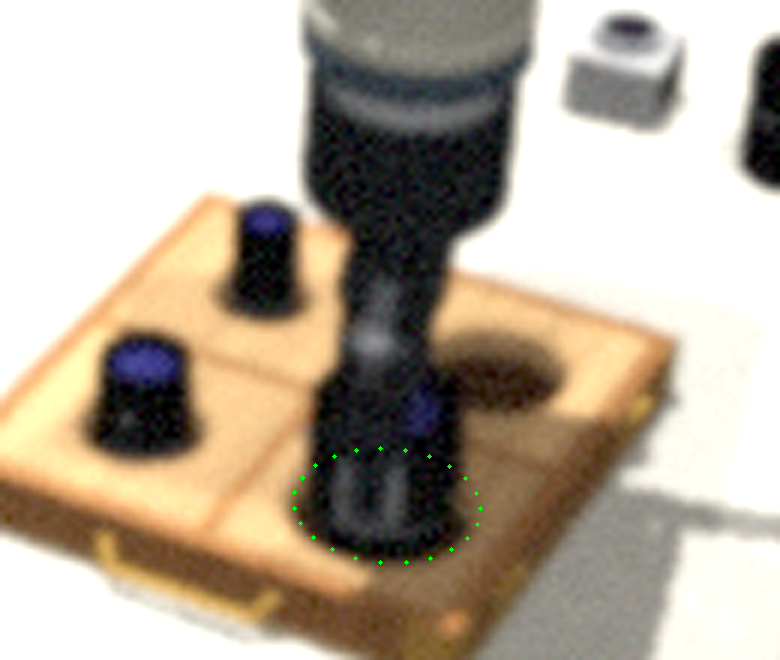

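Call:
drive_tool([
  [0.7, [0, 0, 0.3], 0],
  [0.7, [0, 0, 0.5], 0],
  [0.7, [0, 0, 0.62], 0],
  [0.7, [0, 0, 0.7], 0],
  [0.7, [0, 0, 0.7], 0],
])

```text
clock: 23.18
eef_pos: [478.8, 86.9, 35.4]
tcp_rot: [3.136, -0.015, 0.263]
contact_force: [-0.2, -0.1, -2.4]
opening: 0.667
```

Call:
drive_tool([
  [0.7, [0, 0, 0.08], 0],
  [0.7, [0, 0, 0.16], 0],
  [0.7, [0, 0, 0.16], 0],
])

```text
clock: 23.55
eef_pos: [479.0, 87.0, 34.8]
tcp_rot: [3.136, -0.015, 0.263]
contact_force: [-4.6, -0.7, 15.8]
opening: 0.668
```

Call:
drive_tool([
  [0.3, [0, 0, -0.05], 0],
  [0.2, [0, 0, -0.05], 0],
  [0.1, [0, 0, -0.05], 0],
  [0.05, [0, 0, -0.05], 0],
  [0.05, [0, 0, -0.05], 0],
  [0.05, [0, 0, -2], 0],
  [0.05, [0, 0, -6], 0],
  [0.05, [0, 0, -10], 0],
  [0, [0, 0, -13], 0],
  [0, [0, 0, -13], 0],
])

```text
clock: 24.8
eef_pos: [478.4, 87.5, 166.9]
tcp_rot: [3.135, -0.02, 0.263]
contact_force: [0.2, -0.7, -0.9]
opening: 1.0
```

```bash
python3 - <<'E'
from h import *
look("k5",{"side":(280,170,130,110)},circ(477,86.5,72,29),k=6)
to(505,412,170);to(505,412,20)
E
```

```text
shift cm [ 11.13 -30.63  -0.45] tcp [477.4  87.3 165.4] [ 3.136 -0.018  0.263] t 24.85 F [ 0.  -0.4 -0.1] op 0.999 q [ 0.18  0.21  2.   -0.01  0.91  1.49]
shift cm [ 10.86 -30.72  14.55] tcp [477.4  87.3 165.4] [ 3.136 -0.018  0.263] t 24.85 F [ 0.  -0.4 -0.1] op 0.999 q [ 0.18  0.21  2.   -0.01  0.91  1.49]
```

View pics/k5.png

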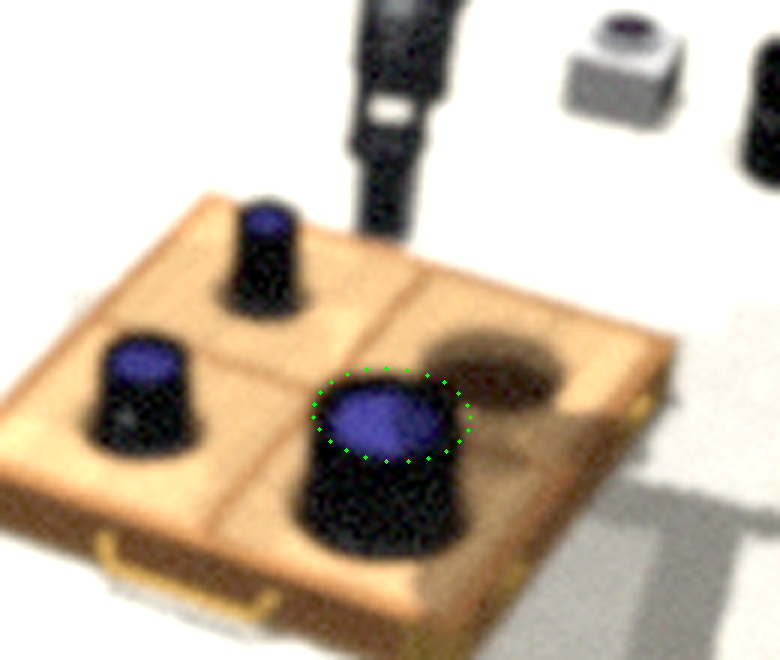

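Call:
drive_tool([
  [0, [1.5, -4.2, 0], 0],
  [0, [3.2, -9, 0], 0],
  [0, [5, -14, 0], 0],
  [0, [6.8, -19, 0], 0],
  [0, [8.6, -24, 0], 0],
  [0, [10, -28, 1], 0],
  [0, [11, -30.7, 3.5], 0],
  [0, [11, -30.7, 5], 0],
  [0, [11, -30.7, 5], 0],
  [0, [11, -30.7, 5], 0],
])

```text
clock: 26.1
eef_pos: [504.8, 411.3, 115.6]
tcp_rot: [3.135, -0.017, 0.263]
contact_force: [0.1, -0.7, 0.0]
opening: 1.001
```

```bash
python3 - <<'E'
from h import *
look("m1",{"top":(110,210,120,120),"side":(190,260,110,120)},circ(505,412,66,23.5)+circ(505,412,0,23.5,(0,0,255)))
to(505,412,20)
E
```

```text
shift cm [-0.19 -0.08  9.64] tcp [505.2 411.8 116.4] [ 3.136 -0.019  0.262] t 26.2 F [-0.1 -0.4  1.5] op 1.0 q [ 0.69  0.51  1.68 -0.02  0.94  2.01]
```

View pics/m1.png

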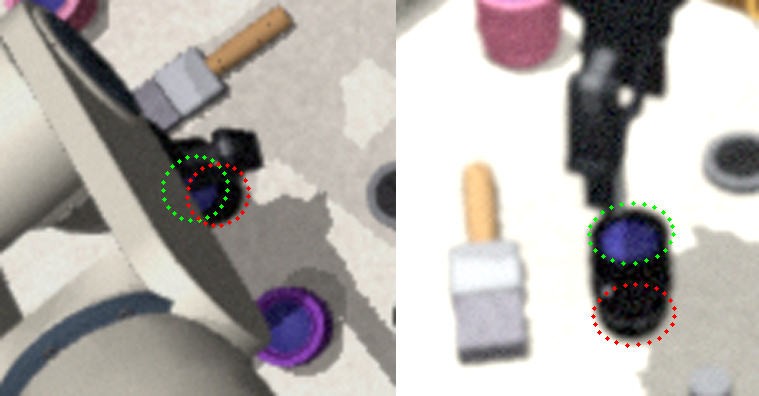

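Call:
drive_tool([
  [0, [-0.15, -0.05, 2], 0],
  [0, [-0.15, -0.05, 4.5], 0],
  [0, [-0.15, -0.05, 7], 0],
  [0, [-0.15, -0.05, 8.8], 0],
  [0, [-0.15, -0.05, 9.4], 0],
  [0.15, [-0.15, -0.05, 9.4], 0],
  [0.3, [-0.15, -0.05, 9.4], 0],
  [0.45, [-0.15, -0.05, 9.4], 0],
  [0.6, [-0.15, -0.05, 9.4], 0],
  [0.8, [-0.15, -0.05, 9.4], 0],
  [0.8, [-0.15, -0.05, 9.4], 0],
])

```text
clock: 27.58
eef_pos: [505.9, 412.3, 23.4]
tcp_rot: [3.137, -0.02, 0.262]
contact_force: [-0.8, 0.6, 7.1]
opening: 0.543
```

```bash
python3 - <<'E'
from h import *
look("m2",{"top":(110,210,120,120),"side":(190,260,110,120)})
to(473.5,-15.5,130)
E
```

```text
shift cm [-14.01  40.53 -10.74] tcp [505.9 412.3  23.4] [ 3.137 -0.02   0.262] t 27.68 F [-1.3  0.1  6. ] op 0.54 q [ 0.69  0.63  1.72 -0.02  0.78  2.01]
```

View pics/m2.png

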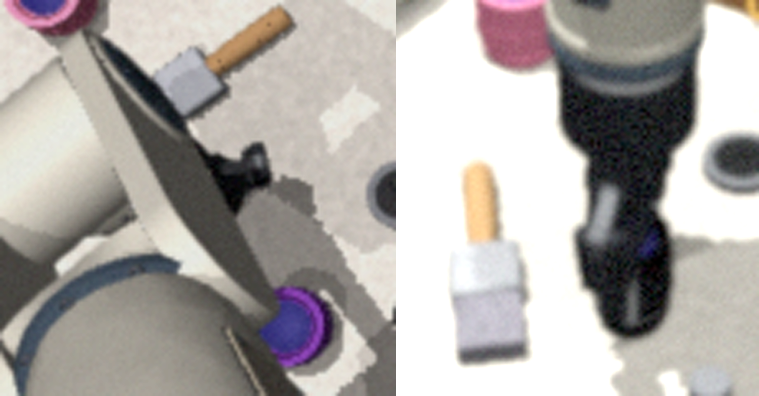

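Call:
drive_tool([
  [0.8, [0, 0, -2], 0],
  [0.8, [0, 0, -6], 0],
  [0.8, [-0.5, 1.5, -10.5], 0],
  [0.8, [-2.2, 6.3, -13], 0],
  [0.8, [-4, 11.5, -13], 0],
  [0.8, [-5.8, 16.7, -13], 0],
  [0.8, [-7.6, 21.9, -13], 0],
  [0.8, [-9.4, 27.1, -13], 0],
  [0.8, [-11.2, 32.3, -13], 0],
  [0.8, [-12.8, 37, -13], 0],
  [0.8, [-14, 40.5, -13], 0],
  [0.8, [-14, 40.5, -13], 0],
])

```text
clock: 29.18
eef_pos: [472.9, -17.3, 153.6]
tcp_rot: [3.136, -0.021, 0.259]
contact_force: [0.0, 0.6, -1.4]
opening: 0.543
```

```bash
python3 - <<'E'
from h import *
r.grab_frame("top");r.grab_frame("top")
p=r.sense()["eef_pos"]
look("m3",{"side":(290,140,130,110)},circ(472.5,-15.5,30,29.5)+circ(p[0]-1,p[1],p[2]-23.4,23.5),k=6)
to(473.5,-15.5,60)
E
```

```text
shift cm [-0.19  0.03  9.32] tcp [473.3 -14.8 153.2] [ 3.137 -0.021  0.262] t 29.32 F [-0.5 -0.1 -0.7] op 0.539 q [-0.04  0.21  2.04  0.    0.88  1.27]
```

View pics/m3.png

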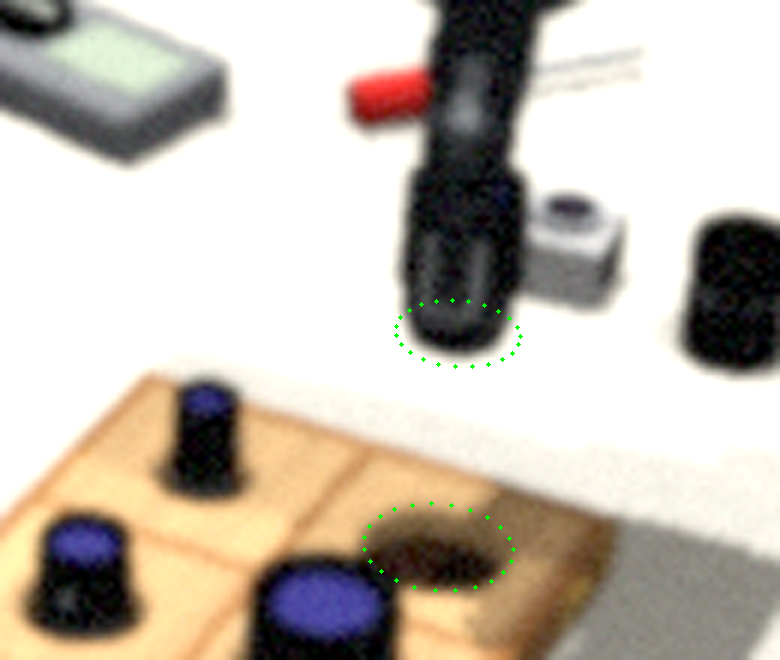

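Call:
drive_tool([
  [0.8, [-0.1, 0.03, 2.5], 0],
  [0.8, [-0.2, 0.03, 5], 0],
  [0.8, [-0.2, 0.03, 7.5], 0],
  [0.8, [-0.2, 0.03, 9.2], 0],
  [0.8, [-0.2, 0.03, 10.2], 0],
  [0.8, [-0.2, 0.03, 10.7], 0],
  [0.8, [-0.2, 0.03, 10.7], 0],
  [0.8, [-0.2, 0.03, 10.7], 0],
])

```text
clock: 30.32
eef_pos: [474.1, -15.5, 46.7]
tcp_rot: [3.136, -0.022, 0.262]
contact_force: [0.4, 0.5, -0.9]
opening: 0.54
```

```bash
python3 - <<'E'
from h import *
look("m4",{"side":(290,140,130,110)},circ(472.5,-15.5,30,29.5),k=6)
to(473.5,-15.5,37.4)
E
```

```text
shift cm [-0.08 -0.03  0.93] tcp [474.2 -15.5  46.7] [ 3.136 -0.022  0.262] t 30.38 F [ 0.3  0.2 -0.9] op 0.543 q [-0.04  0.39  2.11  0.    0.62  1.27]
```

View pics/m4.png

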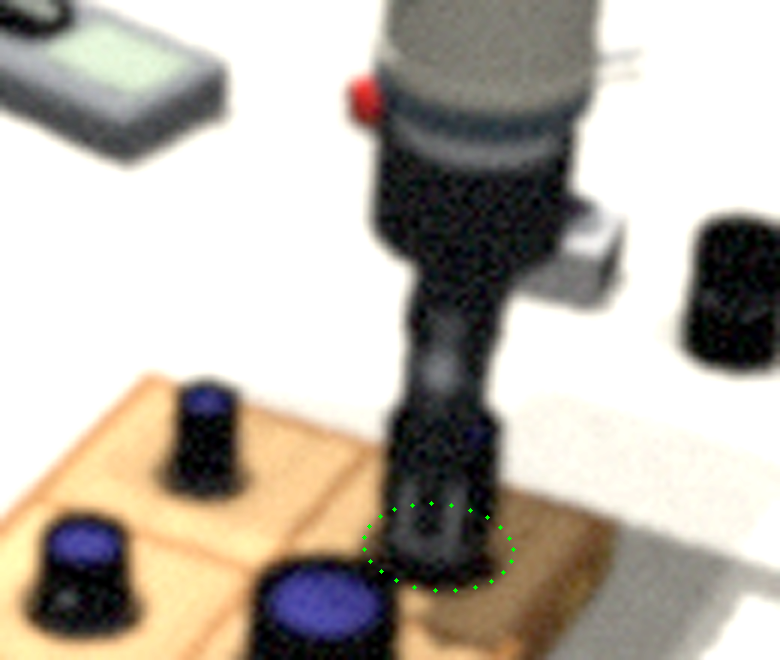

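Lens_47 is over/in its pocket (zoom ~(440,570)), clear of lens_58.

Call:
drive_tool([
  [0.8, [-0.05, 0, 0.3], 0],
  [0.8, [-0.05, 0, 0.6], 0],
  [0.8, [-0.05, 0, 0.8], 0],
  [0.8, [-0.05, 0, 0.88], 0],
  [0.8, [-0.05, 0, 0.88], 0],
])

```text
clock: 31.0
eef_pos: [473.8, -15.7, 37.8]
tcp_rot: [3.136, -0.022, 0.262]
contact_force: [0.6, -0.8, -1.6]
opening: 0.541
```

Call:
drive_tool([
  [0.8, [0, 0, 0.08], 0],
  [0.8, [0, 0, 0.14], 0],
  [0.8, [0, 0, 0.14], 0],
])

```text
clock: 31.38
eef_pos: [474.0, -15.6, 37.3]
tcp_rot: [3.136, -0.022, 0.262]
contact_force: [-3.9, 0.7, 13.9]
opening: 0.538
```

Call:
drive_tool([
  [0.4, [0, 0, -0.05], 0],
  [0.3, [0, 0, -0.05], 0],
  [0.2, [0, 0, -0.05], 0],
  [0.2, [0, 0, -0.05], 0],
  [0.2, [0, 0, -0.05], 0],
  [0.2, [0, 0, -2], 0],
  [0.2, [0, 0, -6], 0],
  [0.2, [0, 0, -10], 0],
  [0.2, [0, 0, -14], 0],
  [0.2, [0, 0, -15], 0],
  [0.2, [0, 0, -15], 0],
])

```text
clock: 32.75
eef_pos: [470.8, -15.7, 187.3]
tcp_rot: [3.136, -0.023, 0.262]
contact_force: [0.2, -0.5, 0.8]
opening: 0.797
```

Call:
drive_tool([
  [0.2, [-3, 5, 0], 0],
  [0.2, [-6, 10, -1], 0],
  [0.2, [-8, 15, -2], 0],
  [0.2, [-10, 20, -3], 0],
  [0.2, [-12, 25, -3], 0],
  [0.2, [-12, 30, -3], 0],
  [0.2, [-12, 34, -3], 0],
  [0.2, [-12, 34, -3], 0],
])

```text
clock: 33.75
eef_pos: [442.0, -377.1, 214.0]
tcp_rot: [3.138, -0.021, 0.26]
contact_force: [-0.4, 0.3, 0.5]
opening: 0.799
```

```bash
python3 - <<'E'
from h import *
r.grab_frame("top")
P={"37":(578,81.3,37,48),"28":(573.3,-20.6,28,54),"58":(476.1,85.8,58,58),"47":(471.5,-16.2,47,66)}
mk=sum([circ(x,y,14+h,d/2) for x,y,d,h in P.values()],[])
look("z1",{"top":(270,200,120,120),"side":(270,170,130,120)},mk,k=3.2)
T=r.grab_frame("top");S=r.grab_frame("side")
for n,(x,y,d,h) in P.items():
    # blue glass centroid
    o=[]
    for f in(T,S):
        c=f["color"].astype(int); u,v=w2p(f,(x,y,14+h)).astype(int)
        m=np.zeros((480,640),bool); m[v-9:v+10,u-9:u+10]=(c[:,:,2]-c[:,:,0]>20)[v-9:v+10,u-9:u+10]
        ys,xs=np.nonzero(m); o.append(np.round(p2w(f,(xs.mean(),ys.mean()),14+h)[:2]-[x,y],1) if len(xs) else None)
    print(n,"glass offset from pocket: top",o[0],"side",o[1])
for n,p,d,h in(("tall",(424,-256),47,58),("short",(411,253),37,44)): print(n,fit(T,*p,d/2,h),fit(S,*p,d/2,h))
print(r.sense()["clock"],r.sense()["eef_pos"])
cv2.imwrite("pics/z2.png",T["color"][:,:,::-1])
E
```

```text
37 glass offset from pocket: top [-0.7  0.6] side [-1.1  7.2]
28 glass offset from pocket: top [0.3 0.5] side [0.7 7.1]
58 glass offset from pocket: top [0.2 0.4] side [-0.2  7.2]
47 glass offset from pocket: top [-0.1  0.5] side [0.5 7.3]
tall (array([ 424., -256.]), np.float64(0.3766139238180179)) (array([ 426.734375 , -260.0234375]), np.float64(0.28527658927340466))
short (array([410.91255999, 252.94171739]), np.float64(0.42199586135354766)) (array([413.41508484, 255.30587006]), np.float64(0.4793377337843013))
34.0 [ 441.84464366 -373.93469181  215.69168607]
```

View pics/z1.png

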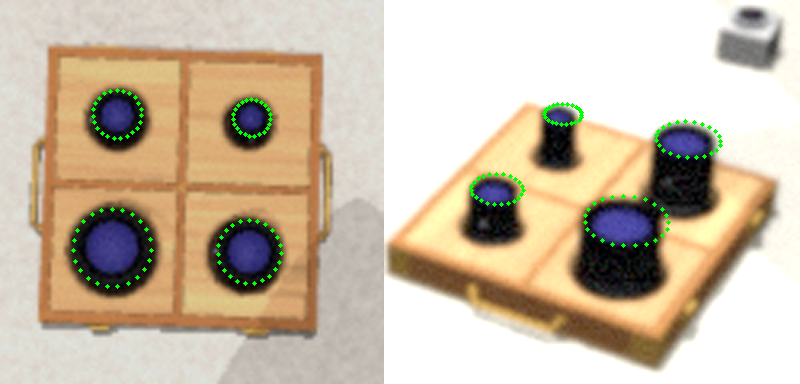

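View pics/z2.png

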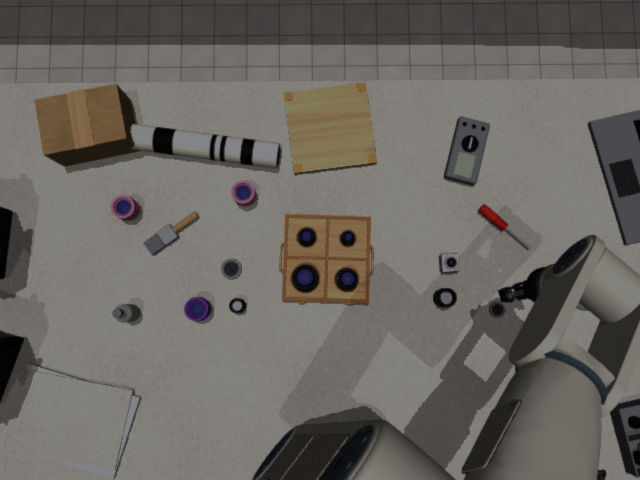

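```bash
python3 -c "
from rig import r
print(r.sense()['qvel'].round(3),r.sense()['contact_force']); print(r.sign_off())"
```

```text
[ 0.002 -0.011 -0.006 -0.001  0.    -0.003] [-0.25954486  0.54106452  0.30578236]
the job is handed in; nothing more can be done
None
```

All four lenses are standing in their own pockets, and I handed the job in at about 34 s of the 115 s. I carried them over one at a time (37, 28, 58, then 47) and lowered each until the wrist felt the pocket floor (about 9–16 N). Then I opened the fingers and backed clear.

- **Lens positions:** the top camera puts every lens within about 1 mm of its pocket's centre. The tops look level and at about the seated height.
- **Disagreement between cameras:** the side camera shows all four glasses about 7 mm off in y. The shift is the same for every lens. I put it down to the calibration and the glass sitting below the rim, because the pockets and barrels themselves agreed to about 2 mm.
- **Extension tubes:** neither was touched. `tube_short` measured where it had been in the top view. `tube_tall`'s final top-view fit never moved off its starting guess, so that reading proves nothing. In the side view both stayed within about 2 mm of their earlier fits, and the last top picture shows both standing where they were.
- **Other objects:** I left the pink and purple look-alikes alone. The arm ended clear of everything, with no contact force beyond sensor noise.

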